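# Stand the slumped stain bottle up in its deep bin

### The arm

A 6-joint arm with a two-finger parallel gripper is mounted at the origin on the work surface. World frame = base frame: x ahead of the robot, y to its left, z up, the work surface at z = 0. Lengths are in m, angles in degrees, forces in N, time in s.
With the tool pointing down it reaches from about 0.3 to 0.75 m from the base axis. Payload 8.5 kg.
Tool frame: the origin (TCP) lies on the centre line of the jaws, within the pads' length; the fingertips stand 11 mm ahead of it and the grasp point (between the pads) lies 8 mm behind it; x points along the fingers, y is the direction in which the jaws open and shut, and the axes are right-handed (so a half turn about x gives the same grasp; the last joint's range is limited). The gripper opens to 85 mm and grips with 20 to 120 N. Pads are 22 mm wide; open, the fingers measure 114 mm over their backs; the gripper's body (76 mm by 85 mm) begins 54 mm behind the grasp point. The pads swing forward as they close: fully open they stand 13 mm farther back than shut.
Start: joints at [-88.711, 21.807, 74.336, -0, 83.858, -12.336], TCP at [0.13, -0.535, 0.242] pointing down, gripper open.
Joint ranges: [-178.18, 178.18], [-50.72, 133.34], [12.68, 142.11], [-81.47, 261.47], [9.98, 163.14], [-165.26, 165.26]. Speed limits (degrees/s): [136.94, 136.94, 180, 180, 180, 180].

### API

Orientations are given as a 3x3 rotation matrix whose columns are the frame's x, y, z axes.
In Python, from rig import env gives the robot as it stands.
- The arm moves only by the tool carry_out, never from a script. Its argument "motion" is a list that holds one entry, the list of rows, each a list of 7 numbers: the shift along the tool's x, y, z in cm, then the turn, a rotation vector about the tool's x, y, z in rad, then the finger opening in cm, from 0 to 8.54. A call has 1 to 5 rows; each row is the pose to reach, as a shift and turn from the pose commanded when the call began, along the tool's axes at that moment; what a row does not reach only later rows make up. A row lasts 1/12 s, in which the tool goes at most 41.7 mm and 7.16 degrees, less where a joint would pass 70% of its speed; a pose out of reach is approached as far as the arm can. A call with a gripper value outside its range is refused whole. The fingers move at their own pace and stop on an object; "grip_force" is the grip in N (left out, the last holds). Time passes only in rows, so rows that repeat a pose let the fingers close. It gives the time, the measured TCP pose, the force and the opening at its end, in the units of the state.
- env.observe(): the state, without advancing time (a new reading comes with each control period).
- env.get_image(name): name is "scene" or "top" or "wrist"; returns a dict with "image" (400x640x3 uint8, red, green, blue), "fov_y" (degrees; the focal length in pixels is half the picture's height over the tangent of half this angle, whatever the lens; pixels are square), "cx", "cy" (the principal point, pixels), "R" (3x3) and "t" (3): a world point X has camera coordinates R X + t. Camera axes: x right, y down, z forward; pixel columns grow to the right and rows downward; lengths in m; the calibration is good to about 2 mm. A picture is of the moment at which its call begins. There is no depth.
- env.close_job(): hands the job in, once; it reports no verdict.
The state is a dict: "time_s": time; "q": joint angles; "qvel": joint speeds; "joint_efforts": joint torques, N m; "position": TCP position; "tool_rot": TCP orientation; "ft_force": force on the tool from outside, world axes, zero at the start; "wrist_torque": the same for the moment, N m; "grip_width": finger opening in m.
Only numpy, scipy, OpenCV 4.12 (cv2) and the standard library are available. Lean on these libraries where they do the work, as an engineer would, in place of code of your own. Each camera call takes 0.05 s, during which the arm holds its last target. There are 200 camera calls.

### The job

Two slim bottles have slumped over in the deep red bins on the microscopy bench. Stand the amber bottle with the white cap upright on its foot inside its own bin, without lifting it out of the bin, and let go of it; leave the green bottle with the black cap as it is.

Things in the scene. Friction and masses are not known exactly. Their poses are not given: they have to be found in the camera images.
- amber_bottle_center (a point): the amber bottle with white cap, 40 mm wide, 205 mm long, flat foot, 0.16 kg: straight body to 147 mm from the foot, shoulder, then a screw cap 30 mm wide from 165 to 205 mm. It leans about 35 degrees, foot against one bin wall, body on the opposite rim, cap sticking out over it (cap middle about 165 mm above the table). Point: on its axis, 102.5 mm from the foot; z runs from foot to cap
- amber_bin: the bin in which the amber bottle leans: fixed, deep, square, open red plastic bin, 119 mm outside, 111 mm inside, 116 mm tall, walls and flat floor 4 mm thick. Origin: centre of its underside, on the table; z up, x and y square to the walls; the bottle leans over its -x wall
- green_bottle_center (a point): the green bottle with a black cap, to be left alone; same shape and size as the amber one, leaning the same way in the other bin; same point and axes
- green_bin: the bin in which the green bottle leans: the same kind of bin, same origin and axes. The two bins stand on different sides of the robot's x axis, either way round
Mind the look-alikes: they are no part of the job. What is shaped like the amber_bin but blue, grey or purple is not meant.

How it is judged:
By the outcome, as a careful person would: the job done as asked, in the order asked, and still so for the second after the job is handed in, with the robot touching nothing.
It also fails if it takes over 35 s, if anything falls off the work surface, if the arm or the gripper's body presses on something with over 40 N, if the wrist force passes 120 N, or if a joint passes its speed limit or range.

## Working session

There is one attempt and no reset: what is moved stays moved. The work goes in short steps, Python scripts to look and compute and a tool call to move; the robot and the scene stay as the last step left them, time stands still between calls to the robot, and variables do not carry over. Pictures are saved under pics/ and viewed, on a budget of 10 in all, crops included, one or two more only if the job needs it, and the job is handed in when it is done.

Besides the shell and the picture viewer there is one more tool, called after "Request:" as name(argument=value, ...) on one line, values as JSON. carry_out: Moves the arm, as the interface text tells. Its arguments: {"type":"object","properties":{"motion":{"type":"array","items":{"type":"array","items":{"type":"array","items":{"type":"number"}}}},"grip_force":{"type":"number"}},"required":["motion"]}

```bash
ls; mkdir -p pics; python3 - <<'E'
from rig import env
import cv2,numpy as np
for n in("scene","top"):
    d=env.get_image(n);cv2.imwrite(f"pics/{n}0.png",d["image"][:,:,::-1]);print(n,d["fov_y"],d["cx"],d["cy"],np.round(d["R"],3).tolist(),np.round(d["t"],3))
s=env.observe();print(s)
E
```

```text
pics
scene 52.937858188760885 313.5832801291756 200.05603126638064 [[-0.691, 0.723, 0.005], [0.517, 0.5, -0.695], [-0.504, -0.477, -0.719]] [ 0.433 -0.103  1.311]
top 56.20833774922783 317.7776270230884 193.5096432355894 [[-0.029, -1.0, -0.011], [-0.995, 0.03, -0.09], [0.091, 0.008, -0.996]] [-0.124  0.49   1.222]
{'time_s': 0.1, 'q': array([-8.87115670e+01,  2.18376906e+01,  7.43791593e+01, -9.44714180e-04,
        8.38590249e+01, -1.23347529e+01]), 'qvel': array([ 0.03139275, -0.08098048, -0.10024496,  0.00709642,  0.02647158,
       -0.05073644]), 'joint_efforts': array([ 3.44543019e-03, -4.49223053e+01, -2.31654704e+01, -1.88339932e-04,
        3.66375476e-03, -1.05508562e-06]), 'position': array([ 0.12954201, -0.53426846,  0.24177563]), 'tool_rot': array([[-4.61663847e-05,  2.35537112e-01, -9.71865354e-01],
       [ 1.32356189e-03, -9.71864490e-01, -2.35536965e-01],
       [-9.99999123e-01, -1.29719784e-03, -2.66880475e-04]]), 'ft_force': array([0.51005561, 0.2370253 , 0.14681897]), 'wrist_torque': array([-0.01883249, -0.04956617, -0.04787007]), 'grip_width': 0.08551810379978433}
```

View pics/scene0.png

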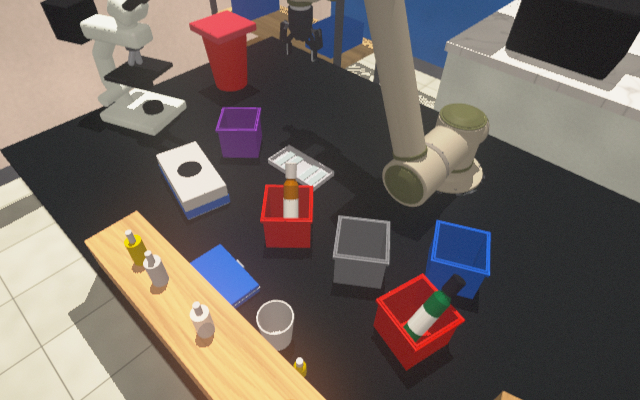

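View pics/top0.png

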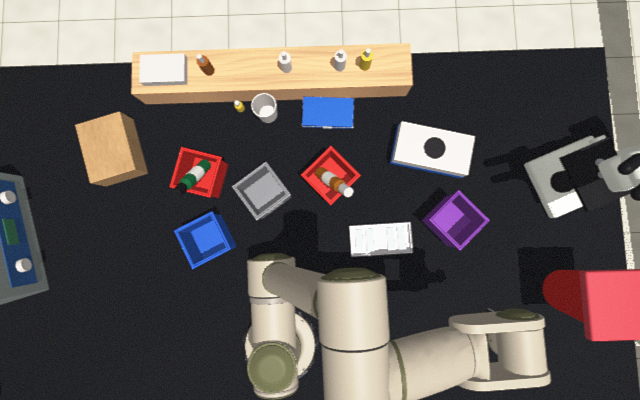

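The scene view shows the amber bottle in the red bin at about (288,215), with its cap at (291,170). In the top view the bin is at (331,175) and the cap at (347,191), leaning toward −x,−y. Next I'll measure the rim and cap.

```bash
cat >h.py <<'E'
import numpy as np,cv2
from rig import env
def cam(n):
    d=env.get_image(n);f=200/np.tan(np.radians(d["fov_y"]/2))
    return d["image"],np.array([[f,0,d["cx"]],[0,f,d["cy"]],[0,0,1]]),np.array(d["R"]),np.array(d["t"])
def ray(c,uv):
    im,K,R,t=c;d=R.T@np.linalg.solve(K,[uv[0],uv[1],1]);return -R.T@t,d/np.linalg.norm(d)
def onz(c,uv,z):
    o,d=ray(c,uv);return o+d*(z-o[2])/d[2]
def proj(c,X):
    im,K,R,t=c;p=K@(R@np.asarray(X,float)+t);return p[:2]/p[2]
def tri(c1,u1,c2,u2):
    (o1,d1),(o2,d2)=ray(c1,u1),ray(c2,u2)
    a=np.linalg.lstsq(np.c_[d1,-d2],o2-o1,rcond=None)[0];p,q=o1+a[0]*d1,o2+a[1]*d2
    return (p+q)/2,np.linalg.norm(p-q)
E
python3 - <<'E'
from h import *
for n,(x0,y0,x1,y1) in dict(scene=(245,150,330,260),top=(290,135,370,215)).items():
    c=cam(n);print(n,"cam",onz(c,(0,0),0)*0+ray(c,(0,0))[0])
    im=c[0];hsv=cv2.cvtColor(im,cv2.COLOR_RGB2HSV)
    m=(((hsv[...,0]<5)|(hsv[...,0]>172))&(hsv[...,1]>150)&(hsv[...,2]>60)).astype(np.uint8)
    mm=np.zeros_like(m);mm[y0:y1,x0:x1]=m[y0:y1,x0:x1]
    k=max(cv2.findContours(mm,0,2)[0],key=cv2.contourArea);h=cv2.convexHull(k)
    p=cv2.approxPolyDP(h,3,True)[:,0];print(p.tolist())
    for z in(.116,):print(np.round([onz(c,q,z) for q in p],3).tolist())
    cr=cv2.resize(im[y0:y1,x0:x1],None,fx=5,fy=5,interpolation=cv2.INTER_CUBIC)
    if n=="scene":A=cr
    else:
        B=np.zeros((A.shape[0],400,3),np.uint8);B[:400]=cr[:,:400]
cv2.imwrite("pics/crop.png",cv2.hconcat([A[:,:400],B])[:,:,::-1])
E
```

```text
scene cam [1.01413191 0.36504038 0.86933018]
[[266, 184], [312, 186], [309, 247], [266, 246], [260, 221]]
[[0.532, -0.269, 0.116], [0.451, -0.174, 0.116], [0.604, -0.037, 0.116], [0.672, -0.112, 0.116], [0.63, -0.181, 0.116]]
top cam [ 0.3733047  -0.14919201  1.26026987]
[[330, 145], [360, 174], [330, 205], [300, 175]]
[[0.628, -0.182, 0.116], [0.534, -0.271, 0.116], [0.441, -0.176, 0.116], [0.537, -0.087, 0.116]]
```

View pics/crop.png

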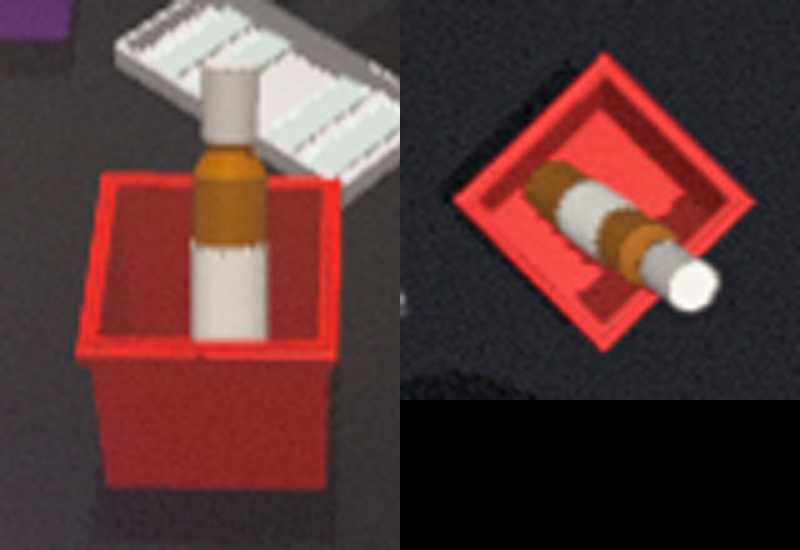

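The crop gives the rim corners and the cap end at top (348.6,192.2) and scene (291,163.6). I'll check these against the pose that the given geometry implies.

```bash
cat >>h.py <<'E'
def geo():
    import json;g=json.load(open("bin.json"));c=np.array(g["c"]+[0]);y=g["yaw"]
    return c,np.array([np.cos(y),np.sin(y),0]),np.array([-np.sin(y),np.cos(y),0]),g["off"]
def goto(P,Rt):   # shift (cm) and rotvec in tool axes from the measured pose
    from scipy.spatial.transform import Rotation as S
    s=env.observe();R0=s["tool_rot"]
    print("pos",s["position"].round(4),"shift",(R0.T@(P-s["position"])*100).round(2),"rot",S.from_matrix(R0.T@Rt).as_rotvec().round(3),"F",s["ft_force"].round(1),"w",round(s["grip_width"],4),"t",s["time_s"])
def tool(tilt,bx,by): # tool x along bottle toward the foot
    x=np.sin(tilt)*bx+np.array([0,0,-np.cos(tilt)]);y=-by;return np.c_[x,y,np.cross(x,y)]
E
python3 - <<'E'
from h import *
import json
t,s=cam("top"),cam("scene")
T=np.array([onz(t,p,.116)[:2] for p in([330.5,145.5],[360.5,175],[330.5,205.5],[300.5,175])])
S=np.array([onz(s,p,.116)[:2] for p in([260.8,221.2],[265.6,184.9],[313,185.8],[312,221.4])])
for Q in(T,S):
    e=np.r_[Q[0]-Q[3],Q[1]-Q[2]].reshape(2,2) # scales
    print(Q.mean(0),[np.linalg.norm(Q[i]-Q[i-1]) for i in range(4)],[np.degrees(np.arctan2(*(Q[i]-Q[i-1])[::-1]))%90 for i in range(4)])
c=(T.mean(0)+S.mean(0))/2
cap,g=tri(t,(348.6,192.2),s,(291.2,164.3));print("captop",cap,g)
yaw=np.radians(np.mean([np.degrees(np.arctan2(*(Q[i]-Q[i-1])[::-1]))%90 for Q in(T,S) for i in range(4)]))
bx=np.array([np.cos(yaw),np.sin(yaw)]);by=np.array([-bx[1],bx[0]])
print("c",c,"yaw",np.degrees(yaw),"cap in bin",(cap[:2]-c)@bx,(cap[:2]-c)@by, "expected x",.0391-.205*np.sin(np.radians(35)),"z",.0155+.205*np.cos(np.radians(35)))
json.dump(dict(c=c.tolist(),yaw=yaw,off=float((cap[:2]-c)@by)),open("bin.json","w"))
E
```

```text
[ 0.53319914 -0.18049091] [np.float64(0.13078419994788595), np.float64(0.13046882411140936), np.float64(0.13190929441393598), np.float64(0.1318223020790459)] [np.float64(43.15119676570715), np.float64(43.189681230215), np.float64(43.73736319326406), np.float64(42.70326626028524)]
[ 0.53857084 -0.17655169] [np.float64(0.12690662065169103), np.float64(0.12980708019394877), np.float64(0.1281620613468006), np.float64(0.1270945673041009)] [np.float64(43.68964719918248), np.float64(43.231920256348616), np.float64(42.46974755842214), np.float64(42.66922948361805)]
captop [ 0.47312704 -0.2296545   0.17390456] 0.0008767319502546654
c [ 0.53588499 -0.1785213 ] yaw 43.10525649338034 cap in bin -0.08076095195872085 0.00555273269745499 expected x -0.07848316945196443 z 0.1834261690792433
```

```bash
cat >>h.py <<'E'
def pose(s_grip,tilt=np.radians(35),fx=.0391,fz=.0155,ay=None):
    c,bx,by,off=geo();a=-np.sin(tilt)*bx+np.array([0,0,np.cos(tilt)])
    F=c+fx*bx+(off if ay is None else ay)*by+[0,0,fz]; Rt=tool(tilt,bx,by)
    return F+a*s_grip+.008*Rt[:,0],Rt
E
python3 - <<'E'
from h import *
P,R=pose(.29);print(P,R.round(3));goto(P,R)
t,s=cam("top"),cam("scene")
Q,R=pose(.205);Q=Q-.008*R[:,0];print("pred captop",Q,proj(t,Q),proj(s,Q))
c,bx,by,off=geo()
for sx,sy in((1,-1),(1,1)):
  X=c+.0595*(sx*bx+sy*by);print("base",proj(s,X),"rim",proj(s,X+[0,0,.116]),proj(t,X+[0,0,.116]))
E
```

```text
[ 0.44254492 -0.25827801  0.24650088] [[ 0.419  0.683 -0.598]
 [ 0.392 -0.73  -0.56 ]
 [-0.819 -0.    -0.574]]
pos [ 0.1296 -0.5344  0.2421] shift [ -0.42 -19.46 -36.92] rot [-0.498  0.597 -0.157] F [0.3 0.4 0.6] w 0.0851 t 0.3
pred captop [ 0.47479005 -0.228098    0.18342617] [348.16383288 191.43816639] [290.86213667 162.08797782]
base [266.63764148 246.99108947] rim [262.96610968 218.59034383] [329.84614626 147.40532913]
base [310.68514163 247.51402466] rim [310.68336486 219.14383759] [302.52709372 174.23327844]
```

Request:
carry_out(motion=[[[-0.4,-19.5,-36.9,-0.5,0.6,-0.16,8.5],[-0.4,-19.5,-36.9,-0.5,0.6,-0.16,8.5],[-0.4,-19.5,-36.9,-0.5,0.6,-0.16,8.5],[-0.4,-19.5,-36.9,-0.5,0.6,-0.16,8.5],[-0.4,-19.5,-36.9,-0.5,0.6,-0.16,8.5]]])

```text
time_s: 0.82
position: [0.2868, -0.3952, 0.245]
tool_rot: [[0.359, 0.603, -0.712], [0.301, -0.797, -0.523], [-0.883, -0.026, -0.468]]
ft_force: [-0.2, 0.4, -0.6]
grip_width: 0.0848
```

```bash
python3 - <<'E'
from h import *
goto(*pose(.29))
E
```

```text
pos [ 0.2868 -0.3952  0.245 ] shift [  9.58  -1.52 -18.33] rot [-0.103  0.122 -0.032] F [-0.2  0.4 -0.6] w 0.0848 t 0.8167
```

Request:
carry_out(motion=[[[9.5,-1.5,-18.3,-0.1,0.12,-0.03,8.5],[9.5,-1.5,-18.3,-0.1,0.12,-0.03,8.5],[9.5,-1.5,-18.3,-0.1,0.12,-0.03,8.5],[9.5,-1.5,-18.3,-0.1,0.12,-0.03,8.5],[9.5,-1.5,-18.3,-0.1,0.12,-0.03,8.5]]])

```text
time_s: 1.23
position: [0.4427, -0.2592, 0.2456]
tool_rot: [[0.417, 0.678, -0.606], [0.387, -0.735, -0.557], [-0.823, -0.002, -0.569]]
ft_force: [0.8, -0.3, 0.3]
grip_width: 0.0851
```

Request:
carry_out(motion=[[[0,0,0,0,0,0,8.5],[0,0,0,0,0,0,8.5]]])

```text
time_s: 1.4
position: [0.4423, -0.259, 0.2457]
tool_rot: [[0.415, 0.681, -0.603], [0.388, -0.732, -0.56], [-0.823, -0.002, -0.568]]
ft_force: [0.0, -0.2, 0.1]
grip_width: 0.0852
```

```bash
python3 - <<'E'
from h import *
goto(*pose(.29))
w=cam("wrist");cv2.imwrite("pics/wrist1.png",w[0][:,:,::-1])
for s in(.205,.165,.147,.1):
    P,R=pose(s);print(s,proj(w,P-.008*R[:,0]))
E
```

```text
pos [ 0.4423 -0.259   0.2457] shift [-0.02 -0.04 -0.1 ] rot [-0.003  0.007 -0.   ] F [ 0.  -0.2  0.1] w 0.0852 t 1.4
0.205 [320.27531797 211.34572266]
0.165 [320.02050444 193.93920053]
0.147 [319.92859078 187.66050277]
0.1 [319.73456982 174.40677073]
```

View pics/wrist1.png

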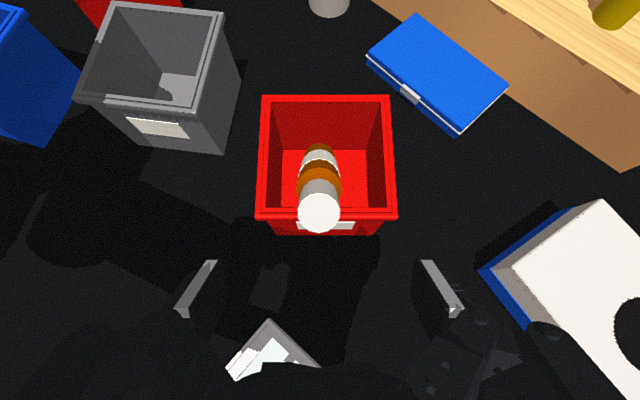

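The wrist view shows the cap end centred at (319,212) against a predicted (320,211), so the pose is confirmed. I'll advance along the bottle axis.

Request:
carry_out(motion=[[[3,0,0,0,0.006,0,6.5],[6,0,-0.1,0,0.006,0,6.5],[8.5,0,-0.1,0,0.006,0,6.5],[10.5,0,-0.1,0,0.006,0,6.5],[10.5,0,-0.1,0,0.006,0,6.5]]])

```text
time_s: 1.87
position: [0.485, -0.2188, 0.1571]
tool_rot: [[0.417, 0.678, -0.605], [0.394, -0.735, -0.552], [-0.819, -0.008, -0.573]]
ft_force: [-0.6, -0.7, 0.1]
grip_width: 0.0651
```

```bash
python3 - <<'E'
from h import *
goto(*pose(.185))
w=cam("wrist");cv2.imwrite("pics/wrist2.png",w[0][:,:,::-1])
E
```

```text
pos [ 0.485  -0.2188  0.1571] shift [-0.15 -0.03 -0.38] rot [-0.01   0.     0.002] F [-0.6 -0.7  0.1] w 0.0651 t 1.8667
```

View pics/wrist2.png

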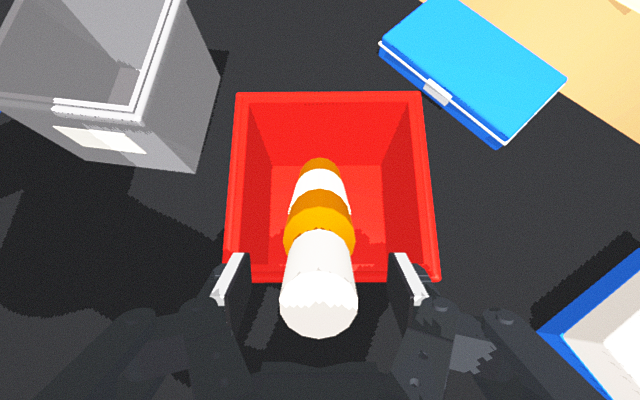

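The cap sits centred between the pads (pads at about x=232 and 405, cap at 318). Closing now.

Request:
carry_out(motion=[[[-0.1,0,-0.3,0,0,0,6.5],[-0.1,0,-0.3,0,0,0,2.5],[-0.1,0,-0.3,0,0,0,2.0],[-0.1,0,-0.3,0,0,0,2.0],[-0.1,0,-0.3,0,0,0,2.0]]], grip_force=50)

```text
time_s: 2.33
position: [0.487, -0.2188, 0.1631]
tool_rot: [[0.421, 0.678, -0.602], [0.389, -0.735, -0.555], [-0.819, -0.001, -0.573]]
ft_force: [-3.0, -1.6, 5.5]
grip_width: 0.0291
```

Request:
carry_out(motion=[[[0,0,0,0,0,0,2.0],[0,0,0,0,0,0,2.0]]])

```text
time_s: 2.5
position: [0.4871, -0.2188, 0.1631]
tool_rot: [[0.421, 0.678, -0.602], [0.389, -0.735, -0.555], [-0.819, -0.001, -0.573]]
ft_force: [-3.4, -2.6, 7.0]
grip_width: 0.0286
```

```bash
python3 - <<'E'
from h import *
s=env.observe();r=np.radians
R=s["tool_rot"];c,bx,by,o=geo();print("tilt",np.degrees(np.arctan2(R[:,0]@bx,-R[2,0])))
goto(*pose(.185))
for a,x,z in((35,.032,.022),(25,.022,.026),(12,.012,.024),(0,.005,.018),(0,.005,.004)):
    print(a,x,z);goto(*pose(.185,r(a),x,z))
E
```

```text
tilt 34.97058430944678
pos [ 0.4871 -0.2188  0.1631] shift [ 0.25 -0.16  0.09] rot [-0.006  0.001 -0.004] F [-3.4 -2.6  7. ] w 0.0286 t 2.5
35 0.032 0.022
pos [ 0.4871 -0.2188  0.1631] shift [-0.69 -0.16  0.3 ] rot [-0.006  0.001 -0.004] F [-3.4 -2.6  7. ] w 0.0286 t 2.5
25 0.022 0.026
pos [ 0.4871 -0.2188  0.1631] shift [-1.32 -0.17 -2.18] rot [-0.006 -0.174 -0.003] F [-3.4 -2.6  7. ] w 0.0286 t 2.5
12 0.012 0.024
pos [ 0.4871 -0.2188  0.1631] shift [-0.59 -0.19 -5.09] rot [-0.007 -0.401 -0.002] F [-3.4 -2.6  7. ] w 0.0286 t 2.5
0 0.005 0.018
pos [ 0.4871 -0.2188  0.1631] shift [ 1.29 -0.21 -7.41] rot [-0.007 -0.61  -0.002] F [-3.4 -2.6  7. ] w 0.0286 t 2.5
0 0.005 0.004
pos [ 0.4871 -0.2188  0.1631] shift [ 2.44 -0.21 -6.61] rot [-0.007 -0.61  -0.002] F [-3.4 -2.6  7. ] w 0.0286 t 2.5
```

Request:
carry_out(motion=[[[-0.9,0,0.3,0,0,0,2.0],[-1.3,0,-0.9,0,-0.08,0,2.0],[-1.5,0,-2.2,0,-0.174,0,2.0],[-1.3,0,-3.6,0,-0.28,0,2.0],[-0.9,0,-5.0,0,-0.39,0,2.0]]])

```text
time_s: 2.92
position: [0.5134, -0.1949, 0.1997]
tool_rot: [[0.158, 0.676, -0.72], [0.144, -0.737, -0.661], [-0.977, 0.001, -0.214]]
ft_force: [0.9, 0.0, -1.8]
grip_width: 0.0292
```

```bash
python3 - <<'E'
from h import *
r=np.radians
for a,x,z in((12,.012,.024),(6,.008,.02),(0,.005,.014)):
    goto(*pose(.1875,r(a),x,z))
s=cam("scene");cv2.imwrite("pics/s3.png",cv2.resize(s[0][100:280,200:400][:,:,::-1],None,fx=3,fy=3))
E
```

```text
pos [ 0.5134 -0.1949  0.1997] shift [ 0.06 -0.22 -0.22] rot [-0.009 -0.006 -0.003] F [ 0.9  0.  -1.8] w 0.0292 t 2.9167
pos [ 0.5134 -0.1949  0.1997] shift [ 0.48 -0.23 -1.62] rot [-0.009 -0.111 -0.002] F [ 0.9  0.  -1.8] w 0.0292 t 2.9167
pos [ 0.5134 -0.1949  0.1997] shift [ 1.3  -0.25 -3.05] rot [-0.009 -0.215 -0.002] F [ 0.9  0.  -1.8] w 0.0292 t 2.9167
```

View pics/s3.png

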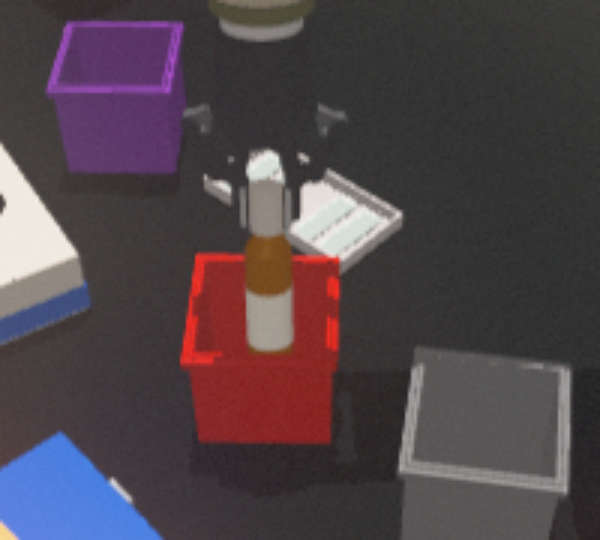

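The bottle hangs in the grip (weight about 1.7 N) and follows the hand; in the crop its cap is at (268,200) and its body at (270,320), inside the bin. I'll finish the rotation.

Request:
carry_out(motion=[[[0.2,0,-0.8,0,-0.05,0,2.0],[0.4,0,-1.6,0,-0.11,0,2.0],[0.7,0,-2.4,0,-0.165,0,2.0],[1.1,0,-3.0,0,-0.215,0,2.0],[1.1,0,-3.0,-0.009,-0.215,-0.002,2.0]]])

```text
time_s: 3.38
position: [0.5374, -0.1711, 0.1935]
tool_rot: [[-0.0, 0.687, -0.727], [0.006, -0.727, -0.687], [-1.0, -0.005, -0.004]]
ft_force: [-0.8, 0.3, -2.5]
grip_width: 0.0286
```

Request:
carry_out(motion=[[[0,0,0,0,0,0,2.0],[0,0,0,0,0,0,2.0]]])

```text
time_s: 3.55
position: [0.5363, -0.1729, 0.194]
tool_rot: [[0.002, 0.685, -0.729], [0.007, -0.729, -0.685], [-1.0, -0.004, -0.006]]
ft_force: [-1.1, -0.9, -1.4]
grip_width: 0.0287
```

```bash
python3 - <<'E'
from h import *
goto(*pose(.1875,0,.005,.004))
s=cam("top");w=cam("scene");v=cam("wrist")
a=cv2.resize(w[0][130:260,230:350],None,fx=3.3,fy=3.3);b=cv2.resize(s[0][115:235,270:390],None,fx=3.3,fy=3.3)
h=min(a.shape[0],b.shape[0]);cv2.imwrite("pics/s4.png",cv2.hconcat([a[:h],b[:h]])[:,:,::-1])
cv2.imwrite("pics/w4.png",v[0][:,:,::-1])
P,R=pose(0,0,.005,.016);P=P-.008*R[:,0]
print("pred foot/captop in scene",proj(w,P),proj(w,P+[0,0,.205]),"wrist foot",proj(v,P),proj(v,P+[0,0,.1]),proj(v,P+[0,0,.165]))
E
```

```text
pos [ 0.5363 -0.1729  0.194 ] shift [ 1.06 -0.17 -0.08] rot [ 0.002 -0.006  0.004] F [-1.1 -0.9 -1.4] w 0.0287 t 3.55
pred foot/captop in scene [291.49874082 227.96836711] [288.5593715  172.89074312] wrist foot [318.99725785 177.53299464] [318.62139678 212.05403646] [318.13934945 256.32777965]
```

View pics/s4.png

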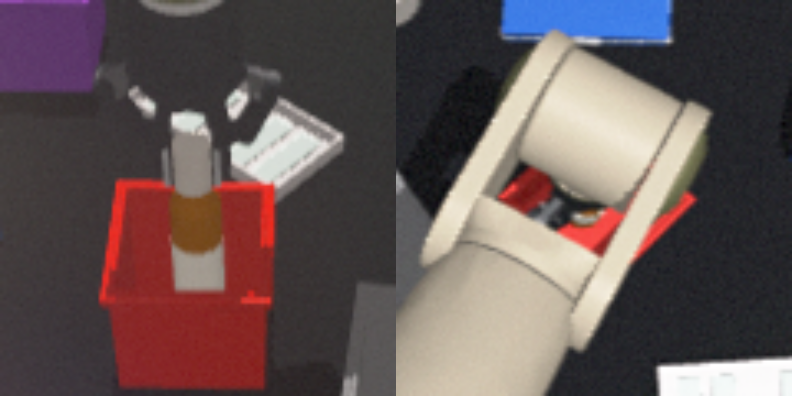

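View pics/w4.png

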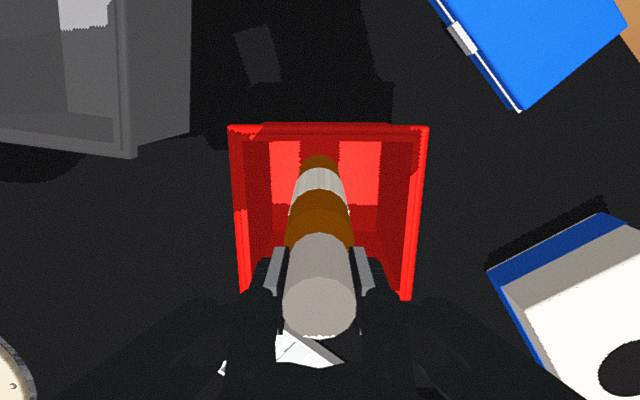

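The bottle looks the same in the hand frame as at the grasp (foot edge at row 155), so it hasn't slipped and stands upright over the bin centre. Lowering about 1 cm.

Request:
carry_out(motion=[[[0.4,0,0,0,-0.006,0.004,2.0],[0.8,0,0,0,-0.006,0.004,2.0],[0.9,0,0,0,-0.006,0.004,2.0],[1.0,0,0,0,-0.006,0.004,2.0],[1.0,0,0,0,-0.006,0.004,2.0]]])

```text
time_s: 4.12
position: [0.5368, -0.1724, 0.1847]
tool_rot: [[0.001, 0.685, -0.728], [-0.001, -0.728, -0.685], [-1.0, 0.001, 0.0]]
ft_force: [-1.6, 1.4, 3.8]
grip_width: 0.0291
```

Request:
carry_out(motion=[[[0,0,0,0,0,0,2.0],[0,0,0,0,0,0,2.0]]])

```text
time_s: 4.28
position: [0.5369, -0.1724, 0.1846]
tool_rot: [[0.001, 0.685, -0.728], [-0.001, -0.728, -0.685], [-1.0, 0.001, 0.0]]
ft_force: [-1.3, 1.6, 6.1]
grip_width: 0.0287
```

The floor is carrying the bottle (Fz went from −1.5 to +6 N). Releasing slowly.

Request:
carry_out(motion=[[[0,0,0,0,0,0,2.6],[0,0,0,0,0,0,3.0],[0,0,0,0,0,0,3.3],[0,0,0,0,0,0,3.7],[0,0,0,0,0,0,4.4]]], grip_force=20)

```text
time_s: 4.7
position: [0.5368, -0.1724, 0.1839]
tool_rot: [[-0.0, 0.685, -0.728], [-0.001, -0.728, -0.685], [-1.0, 0.001, 0.001]]
ft_force: [-0.8, 0.1, 0.2]
grip_width: 0.0433
```

Request:
carry_out(motion=[[[0,0,0,0,0,0,5.5],[0,0,0,0,0,0,6.5],[0,0,0,0,0,0,6.5]]])

```text
time_s: 4.95
position: [0.5368, -0.1724, 0.1841]
tool_rot: [[0.0, 0.685, -0.728], [-0.001, -0.728, -0.685], [-1.0, 0.001, 0.0]]
ft_force: [-1.5, -1.0, 0.4]
grip_width: 0.0652
```

Request:
carry_out(motion=[[[-1,0,0,0,0,0,6.5],[-3,0,0,0,0,0,6.5],[-6,0,0,0,0,0,6.5],[-9,0,0,0,0,0,6.5],[-11,0,0,0,0,0,6.5]]])

```text
time_s: 5.37
position: [0.537, -0.1724, 0.2979]
tool_rot: [[0.004, 0.685, -0.728], [-0.003, -0.728, -0.685], [-1.0, 0.005, -0.001]]
ft_force: [0.1, -0.1, 0.3]
grip_width: 0.065
```

```bash
python3 - <<'E'
from h import *
w=cam("scene");v=cam("wrist");s=env.observe();print(s["position"],s["ft_force"],s["time_s"])
a=cv2.resize(w[0][120:360,230:490],None,fx=1.6,fy=1.6);b=cv2.resize(v[0],(384,240));b=cv2.copyMakeBorder(b,0,a.shape[0]-240,0,0,0)
cv2.imwrite("pics/s5.png",cv2.hconcat([a,b])[:,:,::-1])
E
```

```text
[ 0.53759421 -0.17267318  0.29865768] [-0.20108923 -0.03489754  0.13474564] 5.4667
```

View pics/s5.png

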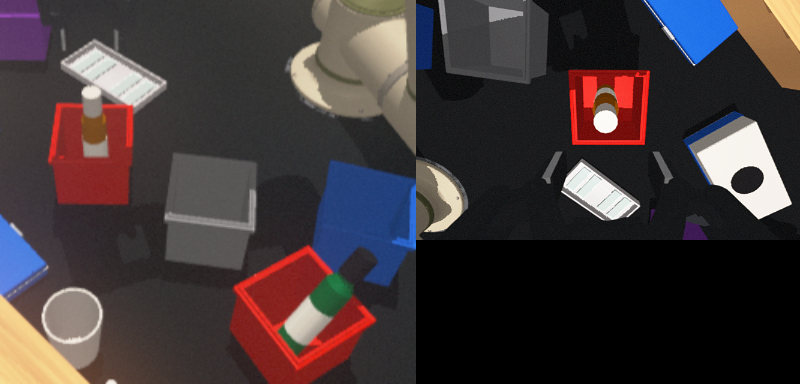

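The left panel shows the amber bottle standing in its bin (cap at (92,95)) and the green one still leaning. A numeric check of the cap top, then I'll hand in.

```bash
python3 - <<'E'
from h import *
w=cam("scene");v=cam("wrist")
P,R=pose(.205,0,.005,.004,None);P=P-.008*R[:,0]
print("pred upright cap",P,proj(w,P),proj(v,P))
m=(v[0].min(2)>190).astype(np.uint8);m[:150]=0;m[240:]=0;m[:,:280]=0;m[:,360:]=0
k=max(cv2.findContours(m,0,2)[0],key=cv2.contourArea);c,r=cv2.minEnclosingCircle(k);print("wrist cap disc",c,r)
X,g=tri(w,(287.7,176.5),v,c);print("cap top",X,g)
env.close_job()
E
```

```text
pred upright cap [ 0.53574108 -0.17105055  0.209     ] [288.7560013 176.5751738] [317.67735215 208.64466422]
wrist cap disc (318.1000061035156, 204.5) 20.402544021606445
cap top [ 0.54018156 -0.16850761  0.21394903] 0.0018033467578940933
the job is handed in; nothing more can be done
```

The amber bottle now stands upright on its foot, near the middle of its own bin, and the gripper has let go of it. I gripped it by the cap along its leaning axis. I then turned it upright with the foot kept inside the bin, lowered it to the floor and backed the hand off straight up.

- **Set down:** the vertical force went from about −1.5 N to +6 N as the foot met the bin floor, and returned to near zero after release.
- **Upright:** the last camera check put the cap top at z ≈ 0.214 m, against 0.209 m for an upright bottle. Its horizontal position was within about 5 mm of where I aimed. I estimated the scene-camera cap pixel by eye, so I count that gap as measurement error.
- **Green bottle:** it still leans in its bin as before, and the arm did not go near it.
- **Limits:** the job took about 5.5 s of the 35 s allowed. The forces read at the end of each move stayed below 10 N.

The first rim measurement came out about 9% larger than the stated 119 mm. I put this down to a lip around the rim, because the predicted base corners and cap positions matched the images to within about 2 pixels.

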